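# Reset the packing gate's stay to its widest setting

## Robot

A 6-joint arm with a two-finger parallel gripper is mounted at the origin on a cart in front of the work surface, level with it; the furniture and walls round the work are solid. World frame = base frame: x ahead of the robot, y to its left, z up, the work surface at z = 0. Lengths are in m, angles in degrees, forces in N, time in s.
With the tool pointing down it reaches from about 0.375 to 0.9 m from the base axis. Payload 3.1 kg.
Tool frame: the origin (TCP) lies on the centre line of the jaws, within the pads' length; the fingertips stand finger_overhang ahead of it and the grasp point (between the pads) lies 5 mm behind it (finger_overhang is the distance from the TCP to the fingertips, in m); z points along the fingers, y is the line along which they close (so a half turn about z gives the same grasp; the last joint's range is limited). The gripper opens to 87 mm and grips with 3 to 60 N. Pads are 19 mm wide; open, the fingers measure 117 mm over their backs; the gripper's body (75 mm by 190 mm) begins 51 mm behind the grasp point.
Start: joints at [61.564, 30.224, 82.088, -0, 67.689, -10.227], TCP at [0.195, 0.594, 0.237] pointing down, gripper open.
Joint ranges: [-176.69, 176.69], [-43.24, 126.21], [12.49, 139.97], [-82, 262], [0, 151.66], [-163.58, 163.58]. Speed limits (degrees/s): [159.86, 159.86, 180, 180, 180, 180].

## Interface

Orientations are given as a 3x3 rotation matrix whose columns are the frame's x, y, z axes.
In Python, from rig import read_state, capture, calibration, hand_in, finger_overhang gives the robot as it stands.
- The arm moves only by the tool send_rows, never from a script. Its argument "plan" is a list of rows, each a list of 5 numbers: the closure in counts, from 0 (fully open) to 255 (shut), then the shift along the tool's x, y, z in m, then the turn about the tool's z in rad. A call has 1 to 20 rows; each row shifts and turns the commanded pose from where the row before left it, along the tool's axes as they then stand; what a row does not reach is not made up. A row lasts 1/12 s, in which the tool goes at most 41.7 mm and 7.16 degrees, less where a joint would pass 70% of its speed; a pose out of reach is approached as far as the arm can. A call is refused whole if a number of a shift passes 0.0417 or a number of a turn 0.125, either way. A call with a gripper value outside its range is refused whole. The fingers move at their own pace and stop on an object; the grip force is fixed at half the most. Time passes only in rows, so rows that do not move let the fingers close. It gives the time, the measured TCP pose, the force, the opening and the grip force at its end, in the units of the state.
- read_state(): the state, without advancing time (a new reading comes with each control period).
- capture(name): name is "side" or "top" or "wrist"; returns (picture, depth): 400x640x3 uint8, blue, green, red; 400x640 float32, m along the optical axis (not along the pixel's ray), 0 where there is no reading.
- calibration(name): a dict with "fx", "fy", "cx", "cy" (pixels), "xyz" and "rotation" of the camera in the world. Camera axes: x right, y down, z forward; pixel columns grow to the right and rows downward; lengths in m; the calibration is good to about 2 mm. A picture is of the moment at which its call begins: read the wrist's pose just before it. calibration takes no time and is no camera call; for the wrist camera it gives the pose at the moment of the call.
- hand_in(): hands the job in; it is judged then, once.
The state is a dict: "time_s": time; "joint_positions": joint angles; "qvel": joint speeds; "tau": joint torques, N m; "position": TCP position; "tcp_rot": TCP orientation; "force": force on the tool from outside, world axes, zero at the start; "moment": the same for the moment, N m; "opening": opening from 0.0 (shut) to 1.0 (fully open); "grasp_force": force on a finger pad.
Only numpy, scipy, OpenCV 4.12 (cv2) and the standard library are available. Lean on these libraries where they do the work, as an engineer would, in place of code of your own. Each camera call takes 0.05 s, during which the arm holds its last target. There are 200 camera calls.

## Task

The small spring-loaded gate on the packing bench is held part open by a stay, a flat steel bar with three holes that sits over an upright pin. Lift the stay off the pin by its knob, push the gate further open without letting it spring shut, and drop the small round hole next to the knob over the same pin until the bar lies flat down on the post; then let go. Feel for the pin with a light touch, never forcing the bar against it, and leave the things lying around the gate where they are.

Things in the scene. Friction and masses are not known exactly. Their poses are not given: they have to be found in the camera images.
- base: Fixed aluminium base plate of the gate, 110 x 350 x 12 mm, flat on the worktop (its x from -45 to +65, its y from -210 to +140 mm). Origin at worktop height; its z is up. The gate's hinge axis stands upright at x 0, y +100 mm in its frame. The gate is a framed panel 172 mm long, 14 mm thick, its top 64 mm above the worktop.
- gate_axis (a point): Point on the gate's upright hinge axis, 70 mm above the worktop. The stay's pivot is on the gate, 150 mm from this axis. A spring turns the gate shut with 0.3 N m per rad of (g + 1.2), g being the gate's joint value: some 3 to 6 N along the stay.
- gate (a joint): Gate angle g (rad): 0 at the start setting (within 0.06), growing as it opens wider (clockwise from above), -0.748 shut, stop at +0.95. At g the gate points from its axis along (-sin(0.748+g), -cos(0.748+g)) in base x, y.
- stay: Flat steel bar 299 x 38 x 6 mm, about 0.16 kg, on a pivot on the gate's top; swings freely, lifts stiffly (stays where left; 1 to 3 N at the knob). Origin at the pivot, underside; x along the bar to the knob, z up. Holes 18 (along) x 24 at x 150 and 190 mm, round hole (12 mm) at 230, knob at 268, end at 283. Flat, its underside is 70 mm above the worktop.
- close_hole (a point): Centre of the small round 12 mm hole, at the bar's underside, 38 mm before the knob. At the start one of the two 18 x 24 mm rectangular holes is over the pin, which one varies; the spring keeps the pin against that hole's edge nearest the pivot.
- knob (a point): Middle of the upright round knob to grip, 16 mm across, standing 34 mm above the bar's top face; this point is 17 mm above the bar's top face, 23 mm above its underside.
- pin_post: Fixed round post with the pin, 38 mm across, 70 mm high; origin on its axis at worktop height, x along the stay as it starts. At base x, y (0, -120) or (27, -149) mm; a plain rest post of the same height stands at the other place. The pin, 10 mm across with a nearly sharp edge, stands 14 mm above the post; it is clamped off-centre, unmeasured: up to 3 mm in the post's x, up to 6.5 mm in its y.
- post_top (a point): Centre of the pin post's top face (not of the pin), 70 mm above the worktop.
- label_roll: White label roll, 101 mm across, 52 mm high, right of the gate; bystander. Origin under its centre.
- tape_roll: Roll of packing tape, 104 mm across, 25 mm high, right of the gate; bystander. Origin under its centre.
- glue_stick: Glue stick with a green cap, 28 mm across, 90 mm high, standing left of the gate; bystander. Origin under its centre.

How it is judged:
By the outcome, as a careful person would: the job done as asked, in the order asked, and still so for the second after the job is handed in, with the robot touching nothing.
It also fails if it takes over 64 s, if anything falls off the work surface, if the arm or the gripper's body presses on something with over 40 N, if the wrist force passes 120 N, or if a joint passes its speed limit or range.

## Working session

There is one attempt and no reset: what is moved stays moved. The work goes in short steps, Python scripts to look and compute and a tool call to move; the robot and the scene stay as the last step left them, time stands still between calls to the robot, and variables do not carry over. Pictures are saved under pics/ and viewed, at most 10 in all, crops included, and the job is handed in when it is done.

Besides the shell and the picture viewer there is one more tool, called after "Request:" as name(argument=value, ...), one argument or row to a line, values as JSON. send_rows: Moves the arm, as the interface text tells. Its arguments: {"type":"object","properties":{"plan":{"type":"array","items":{"type":"array","items":{"type":"number"}}}},"required":["plan"]}

```bash
mkdir -p pics; ls; python3 - <<'E'
from rig import *
import cv2,numpy as np
s=read_state();print(s['time_s'],s['position'],np.round(s['tcp_rot'],3).tolist(),s['opening'],finger_overhang)
for n in("top","side"):
    p,d=capture(n);np.savez(f'{n}0.npz',p=p,d=d);cv2.imwrite(f'pics/{n}0.png',p)
    c=calibration(n);print(n,{k:np.round(v,4).tolist() for k,v in c.items()})
E
```

```text
pics
0.0 [0.19494285 0.59308983 0.23557187] [[-0.95, 0.312, -0.001], [0.312, 0.95, -0.002], [0.0, -0.002, -1.0]] 1.0000979953148232 0.014
top {'fx': 400.2315, 'fy': 400.2315, 'cx': 318.51, 'cy': 195.3468, 'xyz': [0.3828, -0.0378, 1.2485], 'rotation': [[-0.0112, -0.9889, 0.1483], [-0.9998, 0.0139, 0.0171], [-0.019, -0.148, -0.9888]]}
side {'fx': 379.8761, 'fy': 379.8761, 'cx': 309.8663, 'cy': 199.8422, 'xyz': [0.3299, -1.0042, 0.4609], 'rotation': [[0.9646, -0.1085, 0.2402], [-0.2631, -0.3455, 0.9008], [-0.0148, -0.9321, -0.3619]]}
```

View pics/top0.png

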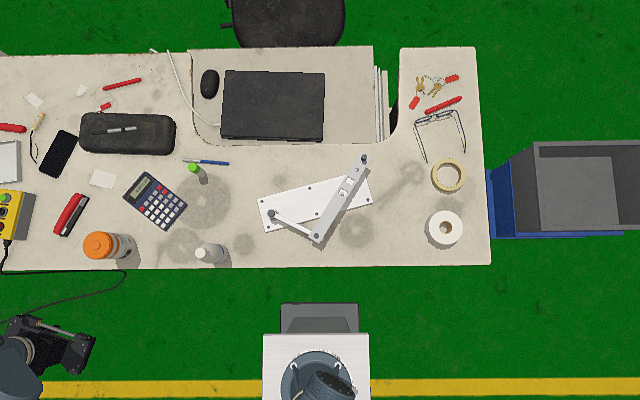

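View pics/side0.png

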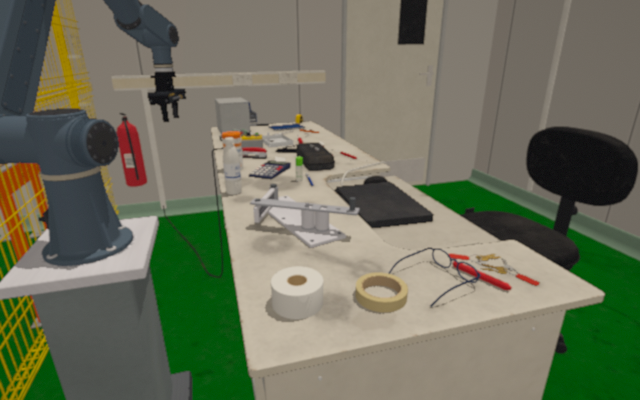

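Top view: gate hinge near (275,212), stay pivot near (317,240), knob near (364,158), base plate below at (258–372, 165–235). I'll zoom in.

```bash
cat > h.py <<'E'
from rig import *
import cv2,numpy as np
def ray(c,u,v,z):
    d=np.array(c['rotation'])@[(u-c['cx'])/c['fx'],(v-c['cy'])/c['fy'],1]
    o=np.array(c['xyz']);return o+d*(z-o[2])/d[2]
def proj(c,P):
    q=np.array(c['rotation']).T@(np.array(P)-c['xyz']);return q[0]/q[2]*c['fx']+c['cx'],q[1]/q[2]*c['fy']+c['cy']
E
python3 - <<'E'
from h import *
p=np.load('top0.npz')['p']
cv2.imwrite('pics/t1.png',cv2.resize(p[140:250,250:390],None,fx=5.5,fy=5.4,interpolation=cv2.INTER_CUBIC))
E
```

```text
(no output)
```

View pics/t1.png

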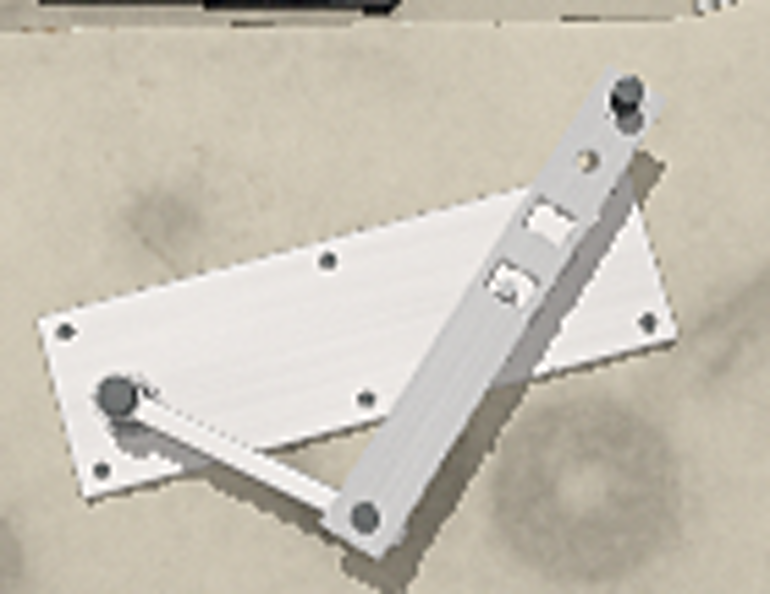

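Zoom: pin shows in the hole nearest the pivot at crop (510,290), i.e. the x=150 hole; knob top (627,90), round hole (588,160), hinge (117,395), pivot (365,517).

```bash
python3 - <<'E'
from h import *
c=calibration('top')
f=lambda x,y,z:ray(c,250+x/5.5,140+y/5.4,z)
K=f(627,90,.110);A=f(117,395,.07);P=f(365,517,.080);H=f(588,160,.076);h1=f(511,284,.076);h2=f(549,223,.076);pin=f(510,288,.084)
for n,v in dict(K=K,A=A,P=P,H=H,h1=h1,h2=h2,pin=pin).items():print(n,v.round(4))
L=lambda a,b:np.linalg.norm((a-b)[:2])
print('AP',L(A,P),'PK',L(P,K),'PH',L(P,H),'Ph1',L(P,h1),'Ph2',L(P,h2))
cs=[f(40,320,.012),f(85,498,.012),f(677,340,.012)];print([v.round(4) for v in cs])
ux=cs[0]-cs[1];uy=cs[1]-cs[2]
print('base x dir',np.degrees(np.arctan2(ux[1],ux[0])),'y dir',np.degrees(np.arctan2(uy[1],uy[0])),L(cs[0],cs[1]),L(cs[1],cs[2]))
th=np.arctan2(uy[1],uy[0])-np.pi/2
R=np.array([[np.cos(th),-np.sin(th)],[np.sin(th),np.cos(th)]])
B=cs[1][:2]-R@[-.045,.14];print('base',B,np.degrees(th),'axis',B+R@[0,.1],'posts',B+R@[0,-.12],B+R@[.027,-.149])
gd=R.T@(P-A)[:2];print('g',np.arctan2(-gd[0],-gd[1])-.748)
s=(K-P);print('stay dir',np.degrees(np.arctan2(s[1],s[0])))
E
```

```text
K [ 0.6655 -0.1519  0.11  ]
A [0.5081 0.1232 0.07  ]
P [ 0.4393 -0.01    0.08  ]
H [ 0.6346 -0.1331  0.076 ]
h1 [ 0.5658 -0.0899  0.076 ]
h2 [ 0.5995 -0.1111  0.076 ]
pin [ 0.5624 -0.089   0.084 ]
AP 0.14997929193572054 PK 0.26706470255397136 PH 0.2308668688677094 Ph1 0.14965318092339433 Ph2 0.18947772662155377
[array([0.5585, 0.1753, 0.012 ]), array([0.4553, 0.1488, 0.012 ]), array([ 0.5419, -0.1858,  0.012 ])]
base x dir 14.418828193744599 y dir 104.50570603592374 0.1065632681129958 0.3455990516918229
base [0.5339199  0.02454167] 14.505706035923735 axis [0.50887225 0.12135394] posts [ 0.56397707 -0.09163306] [ 0.5973802  -0.11294575]
g -0.018054913637792658
stay dir -32.09162543831118
```

```bash
python3 - <<'E'
from h import *
s=read_state();c=calibration('wrist');R=np.array(s['tcp_rot'])
print(c['fx'],c['cx'],c['cy'],'cam in tool',R.T@(np.array(c['xyz'])-s['position']),(R.T@np.array(c['rotation'])).round(3).tolist())
# heights of things along the path
z=np.load('top0.npz');c=calibration('top');d=z['d'];v,u=np.mgrid[:400,:640]
W=np.stack([(u-c['cx'])/c['fx'],(v-c['cy'])/c['fy'],np.ones_like(u)],-1)*d[...,None]@np.array(c['rotation']).T+c['xyz']
m=(W[...,0]>.25)&(W[...,0]<.8)&(d>0)&(W[...,1]<.65)
for a in np.arange(-.4,.6,.1):
    k=m&(W[...,1]>a)&(W[...,1]<=a+.1);i=np.argmax(np.where(k,W[...,2],-1));print(round(a,1),W.reshape(-1,3)[i].round(3))
dl=np.array([.62,-.125,.30])-s['position'];print('tool delta',R.T@dl)
E
```

```text
333.26406853932895 316.1549577334001 205.67967606494537 cam in tool [ 0.07441705 -0.00060441 -0.14724571] [[0.001, -0.961, -0.275], [1.0, 0.001, 0.001], [-0.001, -0.275, 0.961]]
-0.4 [ 0.453 -0.343  0.058]
-0.3 [ 0.36  -0.256  0.008]
-0.2 [ 0.661 -0.149  0.113]
-0.1 [ 0.56  -0.087  0.087]
-0.0 [0.447 0.003 0.079]
0.1 [0.504 0.117 0.081]
0.2 [0.395 0.297 0.2  ]
0.3 [0.385 0.302 0.198]
0.4 [0.732 0.466 0.07 ]
0.5 [0.423 0.595 0.166]
tool delta [-0.62811534 -0.54951365 -0.06348285]
```

Request:
send_rows(
  plan=[
    [0, 0, 0, -0.035, 0],
    [0, 0, 0, -0.035, 0],
    [0, -0.03, -0.026, 0, 0],
    [0, -0.03, -0.026, 0, 0],
    [0, -0.03, -0.026, 0, 0],
    [0, -0.03, -0.026, 0, 0],
    [0, -0.03, -0.026, 0, 0],
    [0, -0.03, -0.026, 0, 0],
    [0, -0.03, -0.026, 0, 0],
    [0, -0.03, -0.026, 0, 0],
    [0, -0.03, -0.026, 0, 0],
    [0, -0.03, -0.026, 0, 0],
    [0, -0.03, -0.026, 0, 0],
    [0, -0.03, -0.026, 0, 0],
    [0, -0.03, -0.026, 0, 0],
    [0, -0.03, -0.026, 0, 0],
    [0, -0.03, -0.026, 0, 0],
    [0, -0.03, -0.026, 0, 0],
    [0, -0.03, -0.026, 0, 0],
    [0, -0.03, -0.026, 0, 0],
  ],
)

```text
time_s: 1.77
position: [0.5623, -0.0215, 0.3061]
tcp_rot: [[-0.95, 0.313, -0.001], [0.313, 0.95, 0.0], [0.001, 0.0, -1.0]]
force: [0.5, 0.9, 0.3]
opening: 0.998
grasp_force: 0.0
```

Request:
send_rows(
  plan=[
    [0, -0.03, -0.026, 0, 0],
    [0, -0.03, -0.026, 0, 0],
    [0, -0.02, -0.01, 0.03, 0],
    [0, 0, 0, 0.03, 0.1215],
    [0, 0, 0, 0.02, 0.1215],
    [0, 0, 0, 0, 0],
    [0, 0, 0, 0, 0],
    [0, 0, 0, 0, 0],
  ],
)

```text
time_s: 2.43
position: [0.6193, -0.1035, 0.2277]
tcp_rot: [[-0.848, 0.529, 0.002], [0.529, 0.848, -0.001], [-0.002, 0.0, -1.0]]
force: [-0.1, -0.2, 0.3]
opening: 1.002
grasp_force: 0.0
```

```bash
python3 - <<'E'
from h import *
s=read_state();print(s['time_s'],s['position'],np.round(s['tcp_rot'],3).tolist(),s['force'])
p,d=capture('wrist');c=calibration('wrist');np.savez('w0.npz',p=p,d=d);cv2.imwrite('pics/w0.png',p)
import pickle;pickle.dump(c,open('w0.pkl','wb'))
E
```

```text
2.4333 [ 0.61930904 -0.10351597  0.22769988] [[-0.848, 0.529, 0.002], [0.529, 0.848, -0.001], [-0.002, 0.0, -1.0]] [-0.07825842 -0.16096285  0.33630247]
```

View pics/w0.png

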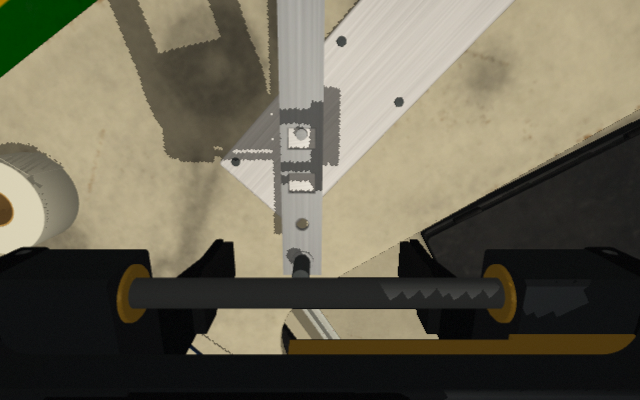

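Wrist view: bar vertical at columns 280–323, pin in the upper rectangular hole (~302,135), round hole (302,224), knob (300,262). Zoom on the holes.

```bash
python3 - <<'E'
from h import *
p=np.load('w0.npz')['p']
cv2.imwrite('pics/w0z.png',cv2.resize(p[118:238,262:342],None,fx=5,fy=5,interpolation=cv2.INTER_CUBIC))
E
```

```text
(no output)
```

View pics/w0z.png

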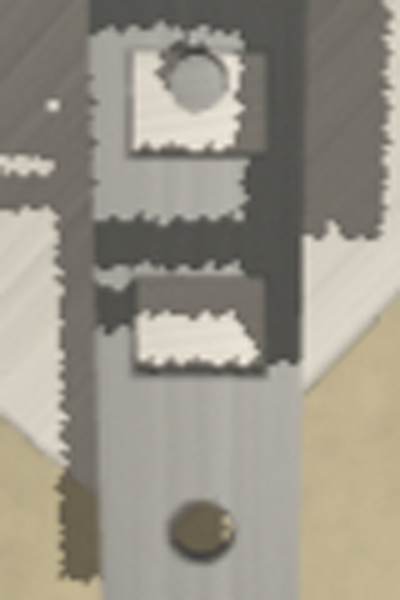

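```bash
cat >> h.py <<'E'
import pickle
def wz(c,x,y,z,ox=262,oy=118,f=5): return ray(c,ox+(x+.5)/f-.5,oy+(y+.5)/f-.5,z)
E
python3 - <<'E'
from h import *
c=pickle.load(open('w0.pkl','rb'))
pin=wz(c,198,82,.084);h1=wz(c,198,103,.076);h2=wz(c,201,325,.076);H=wz(c,202,529,.076)
p=np.load('w0.npz')['p']
e=[]
for n,v in dict(pin=pin,h1=h1,h2=h2,H=H).items():print(n,v.round(4))
d=(H-h1)[:2];print('len',np.linalg.norm(d),np.linalg.norm((h2-h1)[:2]));d/=np.linalg.norm(d);n=np.array([-d[1],d[0]])
print('dir',np.degrees(np.arctan2(d[1],d[0])),'pin in bar x,y',150+1000*(pin-h1)[:2]@d,1000*(pin-h1)[:2]@n)
K=H[:2]+.038*d;print('K',K, 'postoffset y',(pin[:2]-[.564,-.0916])@n)
s=read_state();R=np.array(s['tcp_rot']);t=np.array([*K,.095]);print('delta tool',R.T@(t-s['position']),'turn',np.arctan2(R[1,0],R[0,0])-np.arctan2(-d[1],-d[0]))
E
```

```text
pin [ 0.5667 -0.0856  0.084 ]
h1 [ 0.5701 -0.0882  0.076 ]
h2 [ 0.6041 -0.1093  0.076 ]
H [ 0.6375 -0.1304  0.076 ]
len 0.07957850185371904 0.04002966309773601
dir -32.085389708990355 pin in bar x,y 145.8026218820585 0.37328261546952407
K [ 0.66971266 -0.15062935] postoffset y 0.00651294522391095
delta tool [-0.06695106 -0.01351433  0.13360907] turn 0.001788893925693369
```

Request:
send_rows(
  plan=[
    [0, -0.034, -0.0068, 0, 0],
    [0, -0.033, -0.0067, 0, 0],
    [0, 0, 0, 0.033, 0],
    [0, 0, 0, 0.033, 0],
    [0, 0, 0, 0.033, 0],
    [0, 0, 0, 0.02, 0],
    [0, 0, 0, 0.014, 0],
    [0, 0, 0, 0, 0],
    [0, 0, 0, 0, 0],
  ],
)

```text
time_s: 3.23
position: [0.6691, -0.1506, 0.0947]
tcp_rot: [[-0.847, 0.531, 0.002], [0.531, 0.847, -0.001], [-0.002, 0.0, -1.0]]
force: [0.8, 0.6, 0.2]
opening: 1.0
grasp_force: 0.0
```

Request:
send_rows(
  plan=[
    [150, 0, 0, 0, 0],
    [200, 0, 0, 0, 0],
    [255, 0, 0, 0, 0],
    [255, 0, 0, 0, 0],
    [255, 0, 0, 0, 0],
    [255, 0, 0, 0, 0],
    [255, 0, 0, 0, 0],
    [255, 0, 0, 0, 0],
  ],
)

```text
time_s: 3.9
position: [0.6681, -0.1506, 0.0935]
tcp_rot: [[-0.847, 0.532, -0.0], [0.532, 0.847, 0.0], [0.0, 0.0, -1.0]]
force: [0.2, -0.6, -0.9]
opening: 0.478
grasp_force: 0.0
```

```bash
python3 - <<'E'
from h import *
s=read_state();print(s['time_s'],s['position'],np.round(s['tcp_rot'],3).tolist(),s['force'],s['opening'],s['grasp_force'])
p,d=capture('wrist');c=calibration('wrist');np.savez('w1.npz',p=p,d=d);cv2.imwrite('pics/w1.png',cv2.resize(p[0:300,220:420],None,fx=2,fy=2,interpolation=cv2.INTER_CUBIC))
pickle.dump(c,open('w1.pkl','wb'))
E
```

```text
3.9 [ 0.66812689 -0.15055941  0.09353961] [[-0.847, 0.532, -0.0], [0.532, 0.847, 0.0], [0.0, 0.0, -1.0]] [ 0.20892244 -0.57309338 -0.92847252] 0.47813572386224956 0.0
```

View pics/w1.png

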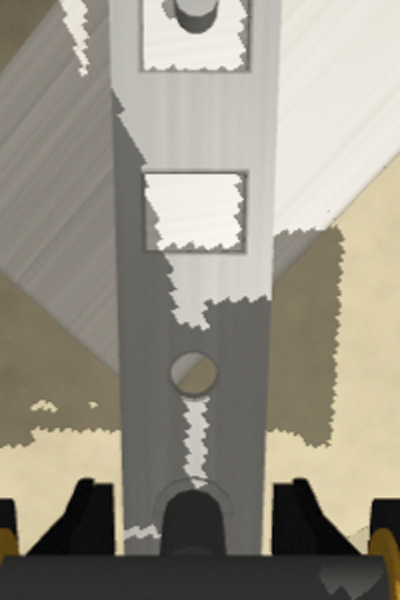

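Knob sits between the fingers, centred; round hole at full-frame (316,187), pin at (317,5). Closing continues.

Request:
send_rows(
  plan=[
    [255, 0, 0, 0, 0],
    [255, 0, 0, 0, 0],
    [255, 0, 0, 0, 0],
    [255, 0, 0, 0, 0],
    [255, 0, 0, 0, 0],
    [255, 0, 0, 0, 0],
    [255, 0, 0, 0, 0],
    [255, 0, 0, 0, 0],
  ],
)

```text
time_s: 4.62
position: [0.6681, -0.1506, 0.0935]
tcp_rot: [[-0.847, 0.532, -0.0], [0.532, 0.847, 0.0], [0.0, -0.0, -1.0]]
force: [0.6, -0.2, -0.2]
opening: 0.172
grasp_force: 30.0
```

```bash
cat > plan.py <<'E'
from h import *
from scipy.optimize import fsolve
pin=np.array([.5667,-.0856]);u0=np.array([np.cos(np.radians(-32.09)),np.sin(np.radians(-32.09))])
P0=pin-.1458*u0+.00037*np.array([u0[1],-u0[0]])
A=np.array([.5085,.1222])
r=np.linalg.norm(P0-A);P=P0
def final(pin,h):  # hole over pin, underside of hole lifted by h -> pivot, bar dir, tcp offset
    ph=np.arcsin(h/.230);L=.230*np.cos(ph)
    f=lambda g:np.linalg.norm(A+r*np.array([np.cos(g),np.sin(g)])-pin)-L
    g0=np.arctan2(*(P0-A)[::-1]);g=fsolve(f,g0-.55)[0]
    Q=A+r*np.array([np.cos(g),np.sin(g)]);u=(pin-Q)/np.linalg.norm(pin-Q)
    k=.268*np.cos(ph)-.026*np.sin(ph)   # gripped point ~26 above underside
    return Q,u,Q+k*u,.268*np.sin(ph)+.026*(np.cos(ph)-1),g0-g,ph
E
python3 - <<'E'
from plan import *
c=pickle.load(open('w1.pkl','rb'));H=ray(c,316.2,186.2,.076)
s=read_state();T=s['position'];R=np.array(s['tcp_rot']);print('r',r,'P0',P0,'H',H,'tool of H',R.T@(H-T))
for h in(30,18,14,10,0):
    Q,u,K,dz,g,ph=final(pin,h/1000);K0=P0+.268*u0
    print(h,'dir',np.degrees(np.arctan2(u[1],u[0])),'K',K.round(4),'dz',round(dz,4),'g',round(g,3),'tool delta from K0',R.T@np.array([*(K-K0),dz]))
E
```

```text
r 0.14616501679843177 P0 [ 0.44297954 -0.00845711] H [ 0.63628552 -0.13079463  0.076     ] tool of H [ 0.03745718 -0.0001914   0.01748807]
30 dir -32.812781991666384 K [ 0.6264 -0.1241] dz 0.0347 g 0.313 tool delta from K0 [ 0.05115584 -0.00056314 -0.03472814]
18 dir -32.83558432196184 K [ 0.6285 -0.1255] dz 0.0209 g 0.315 tool delta from K0 [ 0.04869518 -0.00062121 -0.02088821]
14 dir -32.84035695498933 K [ 0.6291 -0.1258] dz 0.0163 g 0.316 tool delta from K0 [ 0.04799344 -0.00063586 -0.01625896]
10 dir -32.843864737882704 K [ 0.6296 -0.1262] dz 0.0116 g 0.316 tool delta from K0 [ 0.047353   -0.00064821 -0.01162179]
0 dir -32.847452789113774 K [ 0.6307 -0.1269] dz 0.0 g 0.317 tool delta from K0 [ 4.60247763e-02 -6.69096713e-04  5.63519442e-06]plan.py:10: RuntimeWarning: The iteration is not making good progress, as measured by the 
 improvement from the last five Jacobian evaluations.
  g0=np.arctan2(*(P0-A)[::-1]);g=fsolve(f,g0-.55)[0]
```

```bash
sed -i 's/import fsolve/import brentq/;s/A=np.array(\[.5085,.1222\])/A=np.array([.5121,.1241])/;s/g=fsolve(f,g0-.55)\[0\]/g=brentq(f,g0-1.2,g0)/' plan.py; cat > pp.py <<'E'
from plan import *
s=read_state();T=s['position'];R=np.array(s['tcp_rot']);print('r',r)
for h in(30,18,14,10,0):
    Q,u,K,dz,g,ph=final(pin,h/1000);K0=P0+.268*u0
    print(h,'dir',np.degrees(np.arctan2(u[1],u[0])).round(2),'K',K.round(4),'dz',round(dz,4),'g',round(g,3),'tool delta from K0',(R.T@np.array([*(K-K0),dz])).round(4))
E
python3 pp.py
```

```text
r 0.14949590789832343
30 dir -36.23 K [ 0.5944 -0.1059] dz 0.0347 g 0.565 tool delta from K0 [ 0.088  -0.0022 -0.0347]
18 dir -36.36 K [ 0.5956 -0.1069] dz 0.0209 g 0.574 tool delta from K0 [ 0.0865 -0.0024 -0.0209]
14 dir -36.4 K [ 0.596  -0.1072] dz 0.0163 g 0.576 tool delta from K0 [ 0.086  -0.0024 -0.0163]
10 dir -36.42 K [ 0.5963 -0.1075] dz 0.0116 g 0.578 tool delta from K0 [ 0.0855 -0.0025 -0.0116]
0 dir -36.44 K [ 0.5973 -0.1082] dz 0.0 g 0.579 tool delta from K0 [ 0.0843 -0.0026  0.    ]
```

Request:
send_rows(
  plan=[
    [255, 0.003, 0, 0, 0],
    [255, 0.0015, 0, -0.004, 0],
    [255, 0.001, 0, -0.005, 0],
    [255, 0, 0, 0, 0],
    [255, 0, 0, 0, 0],
  ],
)

```text
time_s: 5.03
position: [0.6644, -0.1481, 0.1035]
tcp_rot: [[-0.847, 0.532, 0.003], [0.532, 0.847, -0.001], [-0.003, 0.0, -1.0]]
force: [2.1, -1.8, -1.6]
opening: 0.173
grasp_force: 30.0
```

Request:
send_rows(
  plan=[
    [255, 0.001, 0, -0.006, 0],
    [255, 0.001, 0, -0.007, 0],
    [255, 0.001, 0, -0.007, 0],
    [255, 0.001, 0, -0.006, 0],
    [255, 0, 0, 0, 0],
    [255, 0, 0, 0, 0],
  ],
)

```text
time_s: 5.53
position: [0.6608, -0.1458, 0.1298]
tcp_rot: [[-0.847, 0.532, 0.002], [0.532, 0.847, -0.001], [-0.002, 0.0, -1.0]]
force: [1.6, -1.9, 0.6]
opening: 0.169
grasp_force: 30.0
```

```bash
python3 - <<'E'
from h import *
s=read_state();print(s['time_s'],s['position'],np.round(s['tcp_rot'],3).tolist(),s['force'],s['opening'],s['grasp_force'])
p,d=capture('wrist');c=calibration('wrist');np.savez('w2.npz',p=p,d=d);cv2.imwrite('pics/w2.png',cv2.resize(p[0:300,220:420],None,fx=2,fy=2,interpolation=cv2.INTER_CUBIC))
pickle.dump(c,open('w2.pkl','wb'))
E
```

```text
5.5333 [ 0.66080195 -0.14575596  0.1297796 ] [[-0.847, 0.532, 0.002], [0.532, 0.847, -0.001], [-0.002, 0.0, -1.0]] [ 1.63848002 -1.93155581  0.62025552] 0.1691858730821275 30.000163419172168
```

View pics/w2.png

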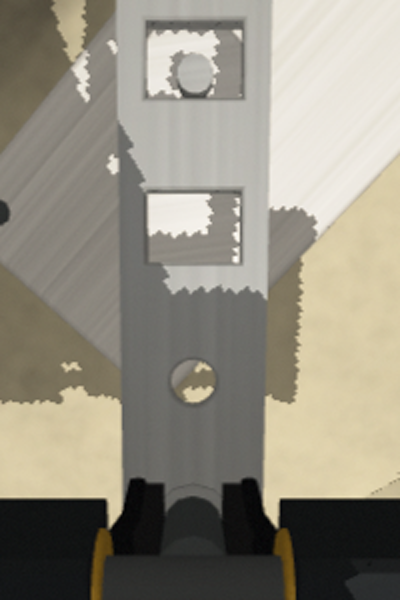

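Bar is clear above the pin: pin seen through the first hole at crop (195,74), round hole at (193,381), knob between the fingers.

Request:
send_rows(
  plan=[
    [255, 0.008, 0, 0, 0.006],
    [255, 0.008, 0, 0, 0.006],
    [255, 0.008, 0, 0, 0.006],
    [255, 0.008, 0, 0, 0.006],
    [255, 0.008, 0, 0, 0.006],
    [255, 0.008, -0.001, 0, 0.006],
    [255, 0.008, -0.001, 0, 0.006],
    [255, 0.008, -0.001, 0, 0.01],
    [255, 0.008, -0.001, 0, 0.01],
    [255, 0.007, -0.001, 0, 0.01],
    [255, 0, 0, 0, 0],
    [255, 0, 0, 0, 0],
    [255, 0, 0, 0, 0],
  ],
)

```text
time_s: 6.67
position: [0.5916, -0.1057, 0.1285]
tcp_rot: [[-0.806, 0.591, -0.0], [0.591, 0.806, 0.0], [0.0, 0.0, -1.0]]
force: [3.8, -2.1, 0.1]
opening: 0.173
grasp_force: 30.0
```

```bash
python3 - <<'E'
from plan import *
c=pickle.load(open('w2.pkl','rb'));print('pin w2',ray(c,317.3,36.8,.084))
s=read_state();print(s['time_s'],s['position'],np.round(s['tcp_rot'],3).tolist(),s['force'],s['opening'],s['grasp_force'])
print('want',final(pin,.03)[2])
p,d=capture('wrist');c=calibration('wrist');np.savez('w3.npz',p=p,d=d);cv2.imwrite('pics/w3.png',cv2.resize(p[100:250,240:400],None,fx=4,fy=4,interpolation=cv2.INTER_CUBIC))
pickle.dump(c,open('w3.pkl','wb'))
E
```

```text
pin w2 [ 0.56654482 -0.08619756  0.084     ]
6.6667 [ 0.59156592 -0.10568653  0.12845755] [[-0.806, 0.591, -0.0], [0.591, 0.806, 0.0], [0.0, 0.0, -1.0]] [ 3.75725877 -2.12793378  0.07923102] 0.17332391765149727 30.000135842710733
want [ 0.59435697 -0.10586052]
```

View pics/w3.png

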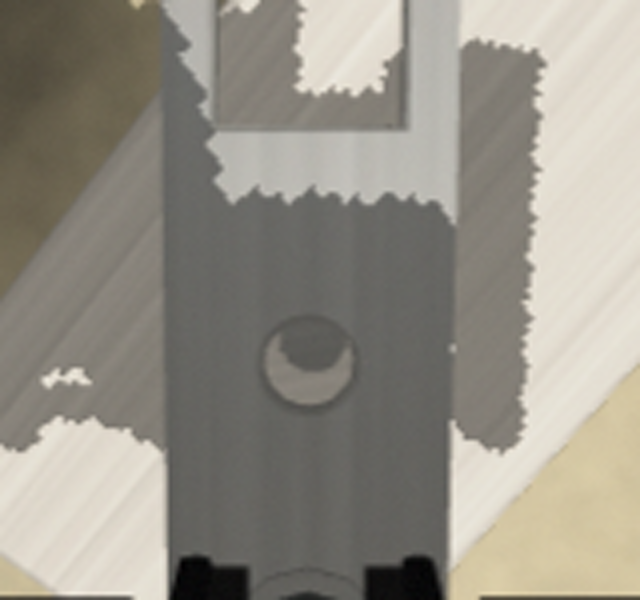

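```bash
cat > fit.py <<'E'
from plan import *
def fit(name,pp,hp,lift,T,R):
    c=pickle.load(open(name,'rb'));q=ray(c,*pp,.084)[:2]
    ph=np.arcsin(lift/.268);zt=.070+.230*np.sin(ph)+.006*np.cos(ph)
    H=ray(c,*hp,zt)[:2]; Q,u,K,*_=final(q,.0)
    H=H+.006*np.sin(ph)*u   # underside centre
    e=q-H; t=R.T@np.array([*e,0]); print('pin',q.round(4),'hole',H.round(4),'zt',round(zt,4),'err tool xy mm',(t*1000).round(2)[:2])
    k0=.038*np.cos(ph)-.026*np.sin(ph);print('hole->tcp along bar',((np.array(T)[:2]-H)@u*1000).round(2),'model',k0*1000,'bar heading',np.degrees(np.arctan2(u[1],u[0])))
    for h in(.018,.014,.012,.01,0):
        _,_,Kh,dz,_,_=final(q,h);_,_,Kl,dl,_,_=final(q,.230*lift/.268)
        print(h,'tool delta rel. now',(1000*(t[:2]+(R.T@np.array([*(Kh-Kl),0]))[:2])).round(2),'down',round(1000*(dl-dz),1))
E
python3 - <<'E'
from fit import *
s=read_state();fit('w3.pkl',(318.5,183.9),(316.9,190.1),.035,s['position'],np.array(s['tcp_rot']))
E
```

```text
pin [ 0.566  -0.0854] hole [ 0.5649 -0.0858] zt 0.106 err tool xy mm [-0.66  1.01]
hole->tcp along bar 33.48 model 34.27902793488494 bar heading -36.57626100822514
0.018 tool delta rel. now [-2.23  0.92] down 13.9
0.014 tool delta rel. now [-2.73  0.9 ] down 18.5
0.012 tool delta rel. now [-2.98  0.89] down 20.8
0.01 tool delta rel. now [-3.22  0.88] down 23.1
0 tool delta rel. now [-4.38  0.86] down 34.8
```

Pin disc centre at crop (315,337) seen through the round hole (309,362): hole about 1 mm off. Lower to ~4 mm above the pin tip and recheck.

Request:
send_rows(
  plan=[
    [255, -0.0006, 0.0003, 0.004, 0],
    [255, -0.0008, 0.0003, 0.005, 0],
    [255, -0.0008, 0.0003, 0.005, 0],
    [255, 0, 0, 0, 0],
    [255, 0, 0, 0, 0],
    [255, 0, 0, 0, 0],
  ],
)

```text
time_s: 7.22
position: [0.5934, -0.1061, 0.114]
tcp_rot: [[-0.806, 0.591, -0.002], [0.591, 0.806, 0.001], [0.002, -0.0, -1.0]]
force: [3.1, -1.8, -0.1]
opening: 0.172
grasp_force: 30.0
```

```bash
python3 - <<'E'
from plan import *
s=read_state();print(s['time_s'],s['position'],np.round(s['tcp_rot'],3).tolist(),s['force'],s['opening'],s['grasp_force'])
p,d=capture('wrist');c=calibration('wrist');np.savez('w4.npz',p=p,d=d);cv2.imwrite('pics/w4.png',cv2.resize(p[160:230,280:360],None,fx=8,fy=8,interpolation=cv2.INTER_CUBIC))
pickle.dump(c,open('w4.pkl','wb'))
E
```

```text
7.2167 [ 0.59338213 -0.1061332   0.11397616] [[-0.806, 0.591, -0.002], [0.591, 0.806, 0.001], [0.002, -0.0, -1.0]] [ 3.07019823 -1.83663246 -0.08517601] 0.17180655866390926 29.999999776482582
```

View pics/w4.png

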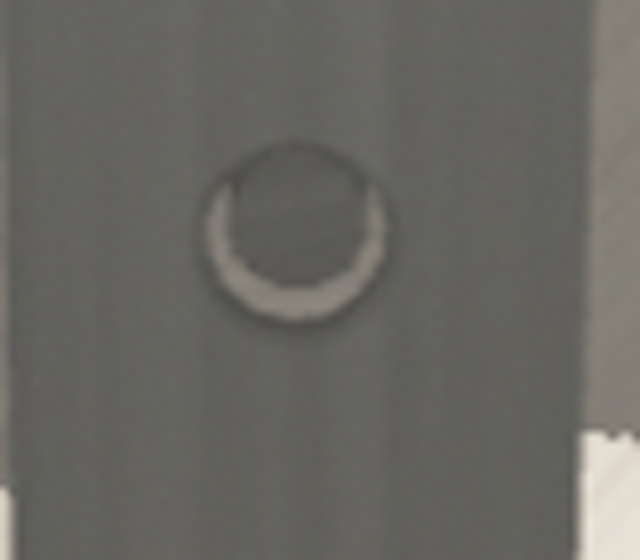

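```bash
python3 - <<'E'
from fit import *
s=read_state();fit('w4.pkl',(316.9,186.4),(316.7,188.6),.0205,s['position'],np.array(s['tcp_rot']))
E
```

```text
pin [ 0.5658 -0.0855] hole [ 0.5653 -0.0853] zt 0.0936 err tool xy mm [-0.51  0.13]
hole->tcp along bar 35.04 model 35.89985987685372 bar heading -36.65610891152774
0.018 tool delta rel. now [-0.46  0.14] down -0.5
0.014 tool delta rel. now [-0.96  0.11] down 4.2
0.012 tool delta rel. now [-1.2  0.1] down 6.5
0.01 tool delta rel. now [-1.45  0.09] down 8.8
0 tool delta rel. now [-2.61  0.07] down 20.4
```

Request:
send_rows(
  plan=[
    [255, -0.0005, 0.0001, 0.002, 0],
    [255, -0.0004, 0, 0.002, 0],
    [255, 0, 0, 0, 0],
    [255, -0.0001, 0, 0.001, 0],
    [255, 0, 0, 0, 0],
  ],
)

```text
time_s: 7.68
position: [0.5948, -0.1069, 0.1096]
tcp_rot: [[-0.806, 0.592, 0.0], [0.592, 0.806, 0.0], [-0.0, 0.0, -1.0]]
force: [3.2, -3.6, 1.4]
opening: 0.17
grasp_force: 30.0
```

Request:
send_rows(
  plan=[
    [255, 0, 0, 0.001, 0],
    [255, 0, 0, 0, 0],
    [255, 0, 0, 0.001, 0],
    [255, 0, 0, 0, 0],
  ],
)

```text
time_s: 8.02
position: [0.5948, -0.1069, 0.1075]
tcp_rot: [[-0.806, 0.591, 0.0], [0.591, 0.806, -0.0], [-0.0, 0.0, -1.0]]
force: [2.8, -2.2, 2.4]
opening: 0.173
grasp_force: 30.0
```

Request:
send_rows(
  plan=[
    [255, -0.0002, 0, 0.001, 0],
    [255, 0, 0, 0, 0],
    [255, -0.0001, 0, 0.001, 0],
    [255, 0, 0, 0, 0],
  ],
)

```text
time_s: 8.35
position: [0.5949, -0.107, 0.1054]
tcp_rot: [[-0.806, 0.591, -0.0], [0.591, 0.806, 0.0], [0.0, -0.0, -1.0]]
force: [3.6, -2.9, 3.1]
opening: 0.177
grasp_force: 30.0
```

```bash
cat > bar.py <<'E'
from plan import *
s=read_state();T=np.array(s['position']);R=np.array(s['tcp_rot']);c=calibration('wrist');p,d=capture('wrist')
np.savez('wl.npz',p=p,d=d);pickle.dump(c,open('wl.pkl','wb'))
v,u=np.mgrid[:400,:640];W=np.stack([(u-c['cx'])/c['fx'],(v-c['cy'])/c['fy'],np.ones_like(u)],-1)*d[...,None]@np.array(c['rotation']).T+c['xyz']
t=(W-T)@R
for a in range(20,120,10):
    m=(abs(t[...,1])<.016)&(abs(t[...,1])>.013)&(abs(t[...,0]-a/1000)<.003)&(W[...,2]>.06)&(d>0)
    print(a,m.sum(),np.median(W[...,2][m]).round(4) if m.any() else '')
print(s['position'],s['force'])
E
python3 bar.py
```

```text
20 527 0.1861
30 716 0.1839
40 243 0.0858
50 143 0.0847
60 143 0.0841
70 152 0.0837
80 156 0.0833
90 172 0.0828
100 172 0.0824
110 188 0.0821
[ 0.59493289 -0.10699771  0.10538276] [ 3.63644218 -2.90250379  3.05772094]
```

Bar underside at the hole is ~10 mm above the post, i.e. the pin is ~4 mm inside. Keep lowering, following the arc.

Request:
send_rows(
  plan=[
    [255, -0.0001, 0, 0.001, 0],
    [255, -0.0001, 0, 0.001, 0],
    [255, -0.0001, 0, 0.001, 0],
    [255, -0.0001, 0, 0.001, 0],
    [255, 0, 0, 0, 0],
  ],
)

```text
time_s: 8.82
position: [0.5952, -0.1073, 0.1013]
tcp_rot: [[-0.806, 0.592, -0.0], [0.592, 0.806, 0.0], [0.0, -0.0, -1.0]]
force: [3.1, -2.8, 2.2]
opening: 0.172
grasp_force: 30.0
```

Request:
send_rows(
  plan=[
    [255, -0.0001, 0, 0.001, 0],
    [255, -0.0001, 0, 0.001, 0],
    [255, -0.0001, 0, 0.001, 0],
    [255, -0.0001, 0, 0.001, 0],
    [255, 0, 0, 0, 0],
    [255, -0.0001, 0, 0.001, 0],
    [255, -0.0001, 0, 0.001, 0],
    [255, 0, 0, 0, 0],
  ],
)

```text
time_s: 9.48
position: [0.5957, -0.1076, 0.0953]
tcp_rot: [[-0.806, 0.591, -0.0], [0.591, 0.806, 0.0], [0.0, -0.0, -1.0]]
force: [3.1, -2.3, 2.2]
opening: 0.175
grasp_force: 30.0
```

```bash
python3 bar.py
```

```text
20 525 0.1758
30 711 0.1739
40 262 0.0776
50 145 0.0765
60 151 0.0765
70 153 0.0764
80 172 0.0763
90 170 0.0763
100 191 0.0762
110 192 0.0761
[ 0.59572572 -0.10759746  0.09534539] [ 3.10088201 -2.34462386  2.19040224]
```

Almost flat (~1.5 mm left). Finish gently until a firm rise in force.

Request:
send_rows(
  plan=[
    [255, -0.0001, 0, 0.001, 0],
    [255, 0, 0, 0, 0],
    [255, 0, 0, 0.0007, 0],
    [255, 0, 0, 0, 0],
  ],
)

```text
time_s: 9.87
position: [0.5959, -0.1077, 0.0938]
tcp_rot: [[-0.806, 0.591, -0.0], [0.591, 0.806, 0.0], [0.0, -0.0, -1.0]]
force: [2.7, -2.2, 1.6]
opening: 0.179
grasp_force: 30.0
```

Request:
send_rows(
  plan=[
    [255, 0, 0, 0.0005, 0],
    [255, 0, 0, 0, 0],
    [255, 0, 0, 0.0005, 0],
    [255, 0, 0, 0, 0],
  ],
)

```text
time_s: 10.2
position: [0.5959, -0.1077, 0.0935]
tcp_rot: [[-0.806, 0.591, 0.0], [0.591, 0.806, -0.0], [-0.0, -0.0, -1.0]]
force: [2.1, -3.0, 5.2]
opening: 0.174
grasp_force: 30.0
```

Request:
send_rows(
  plan=[
    [255, -0.0005, 0, 0, 0],
    [255, -0.0005, 0, 0, 0],
    [255, 0, 0, 0, 0],
  ],
)

```text
time_s: 10.45
position: [0.5959, -0.1077, 0.0935]
tcp_rot: [[-0.806, 0.591, -0.002], [0.591, 0.806, 0.001], [0.002, -0.0, -1.0]]
force: [0.9, -0.5, 6.6]
opening: 0.171
grasp_force: 30.0
```

```bash
python3 bar.py
```

```text
20 509 0.174
30 706 0.1721
40 293 0.1556
50 141 0.0751
60 156 0.0751
70 156 0.0751
80 175 0.0751
90 174 0.0751
100 194 0.075
110 196 0.0751
[ 0.5959208  -0.10774206  0.09345395] [ 0.9041294  -0.47223295  6.60610918]
```

Flat, and the pin now carries the spring load. Release and retreat upward.

Request:
send_rows(
  plan=[
    [150, 0, 0, 0, 0],
    [100, 0, 0, 0, 0],
    [0, 0, 0, 0, 0],
    [0, 0, 0, 0, 0],
    [0, 0, 0, 0, 0],
    [0, 0, 0, 0, 0],
    [0, 0, 0, 0, 0],
    [0, 0, 0, 0, 0],
    [0, 0, 0, 0, 0],
    [0, 0, 0, 0, 0],
    [0, 0, 0, -0.01, 0],
    [0, 0, 0, -0.02, 0],
    [0, 0, 0, -0.03, 0],
    [0, 0, 0, -0.03, 0],
    [0, 0, 0, -0.03, 0],
    [0, 0, 0, 0, 0],
    [0, 0, 0, 0, 0],
  ],
)

```text
time_s: 11.92
position: [0.5981, -0.1088, 0.216]
tcp_rot: [[-0.806, 0.591, 0.006], [0.591, 0.806, -0.002], [-0.006, 0.002, -1.0]]
force: [-0.2, 0.5, -0.1]
opening: 1.002
grasp_force: 0.0
```

```bash
python3 - <<'E'
from h import *
p,d=capture('wrist');a=cv2.resize(p[0:290,220:420],(400,580));q,_=capture('top');b=cv2.resize(q[140:270,250:350],(400,520));b=cv2.copyMakeBorder(b,0,60,0,0,0)
cv2.imwrite('pics/end.png',np.hstack([a,b]));s=read_state();print(s['time_s'],s['position'],s['force'],s['opening'])
E
```

```text
12.0167 [ 0.59605596 -0.10801722  0.21281426] [ 0.31586956 -0.16615902  0.18038168] 0.9999732108285249
```

View pics/end.png

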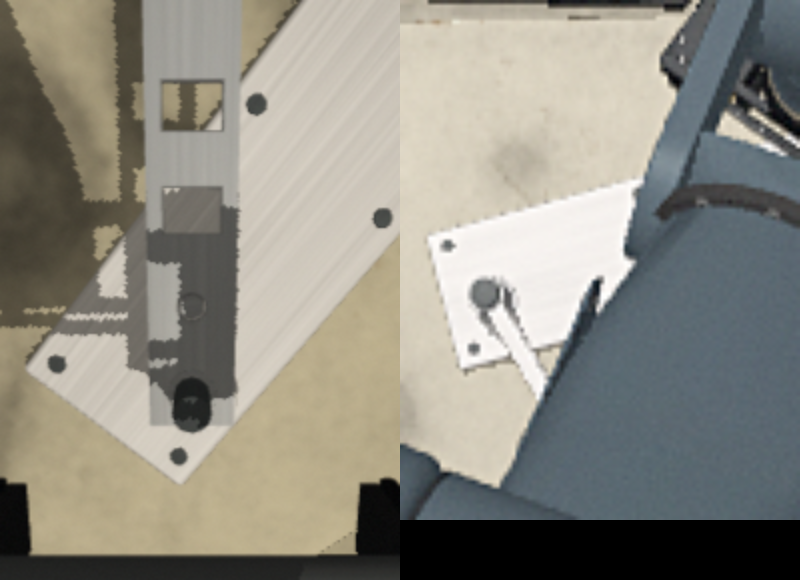

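The picture shows the pin filling the round hole at (192,305), the bar held, the gate wider open and the gripper clear.

```bash
python3 -c "
from rig import *
print(hand_in())"
```

```text
the job is handed in; nothing more can be done
None
```

The stay's small round hole is over the pin with the bar flat on the post and the gate held wider open. The knob is released, and the job was handed in at about 12 s.

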